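# Make the breaker ledge safe with three light presses

### The job

Get the breaker ledge ready for work with three light presses, pushing each button in past half-way so that it stays in: first the push button on top of the battery lantern, then the square button on the grey breaker unit (not the round one beside it), and last the oblong latch button on the lid of the clear key box. Press gently with the fingertips, never hard, and do not pick up or shift anything; the breaker's toggle, the round button and all the other things stay as they are. Finish with the hand clear.

Things in the scene. Friction and masses are not known exactly. Their poses are not given: they have to be found in the camera images.
- lantern: battery lantern, red plastic base and cap with a clear lens between, loose, 96 mm diameter, 155 mm high plus the button on top; a thin wire handle hangs at one side (reaches 60 mm from the axis along its own +x). Origin: centre of the underside, z up. Mass about 0.75 kg.
- lantern_button_top (a point): centre of the top face of the lantern's black round push button, 28 mm diameter, standing 16 mm out of the middle of the cap (171 mm above the ledge when out); moves with the button
- lantern_button (a joint): lantern push button: 0 = out, 0.011 m = fully down (11 mm travel, straight down). A click button: in once it is pushed about half-way (5 mm or more), and it stays where it is pushed. The push needed grows from about 3 N at the start to 6 N at full depth, where it meets a hard stop.
- breaker: grey breaker unit fixed on the ledge, 130 x 160 x 75 mm (its x, y, z), face up. Origin: centre of the underside; its +x is the side of the toggle, which stands on the face at x = +36 mm (50 x 45 mm base, reaching 40 mm above the face); at x = -35 mm are two white buttons, the square one at y = +35 mm and the round one at y = -35 mm.
- square_button_top (a point): centre of the top face of the white square button, 24 x 24 mm, standing 16 mm out of the breaker's face (91 mm above the ledge when out); moves with the button
- square_button (a joint): square button: 0 = out, 0.011 m = fully down (11 mm travel, straight down). A click button: in once it is pushed about half-way (5 mm or more), and it stays where it is pushed. The push needed grows from about 3 N at the start to 6 N at full depth, where it meets a hard stop.
- round_button_top (a point): centre of the top face of the white round button, 24 mm diameter, 16 mm out of the breaker's face; to be left alone
- round_button (a joint): round button, to be left out: 0 = out, 0.011 m = fully down (11 mm travel, straight down). A click button: in once it is pushed about half-way (5 mm or more), and it stays where it is pushed. The push needed grows from about 3 N at the start to 6 N at full depth, where it meets a hard stop.
- toggle (a joint): main toggle, a flat steel lever 26 mm wide and 32 mm long in a black base on the breaker's face; 0 = leaning away from its +x side (off, as it must stay), growing towards +x; moves easily when knocked
- keybox: clear acrylic key box, closed, loose, 114 x 144 x 70 mm (x, y, z) with brass keys inside. Origin: centre of the underside. Mass about 0.95 kg. Its lid carries a black latch plate at x = -34 mm (4 mm thick).
- latch_button_top (a point): centre of the top face of the grey oblong latch button, 18 x 44 mm (box x, y), standing 16 mm out of the latch plate on the lid (90 mm above the ledge when out); moves with the button
- latch_button (a joint): latch button: 0 = out, 0.011 m = fully down (11 mm travel, straight down). A click button: in once it is pushed about half-way (5 mm or more), and it stays where it is pushed. The push needed grows from about 3 N at the start to 6 N at full depth, where it meets a hard stop.
- screwdriver_mid (a point): stainless steel screwdriver, 180 mm long, lying loose on the ledge; point near its middle; leave it
- battery: round battery cell standing on end, 33 mm diameter, 58 mm high; origin under its centre; leave it
- bowl: white ceramic bowl, 100 mm across, 45 mm high; origin under its centre; leave it
- padlock: brass padlock lying flat, 40 x 50 x 20 mm with a steel shackle; leave it
- tape: grey tape roll lying flat, 90 mm across, 19 mm high; leave it
Things that resemble listed ones, but are neither listed nor needed, are in the scene too. Leave any purple or turquoise look-alike of the breaker alone.

How it is judged:
On the way, in this order (a step that is already met when the one before it is completed fails the run):
1. the lantern's button is pushed in (value of joint lantern_button above 0.005 m), for 0.1 s.
2. the breaker's square button is pushed in (value of joint square_button above 0.005 m), for 0.1 s.
3. the key box's latch button is pushed in (value of joint latch_button above 0.005 m), for 0.1 s.
At the end, for the whole second after the job is handed in: The lantern's button, the square button and the latch button are all in by more than 5 of their 11 mm, the round button is out (under 2 mm), the toggle is still off (under 0.15 rad), and the lantern, the key box and the five loose bystanders are at rest within 20 mm of where they started (value of joint each of lantern_button, square_button, latch_button above 0.005 m and value of joint round_button below 0.002 m and value of joint toggle below 0.15 rad and distance of each of lantern, keybox, screwdriver_mid, battery, bowl, padlock, tape from where it was at the start of the episode below 0.02 m and linear speed of each of lantern, keybox below 0.02 m/s); the robot touches nothing.
It fails at once if a button is pushed out of order (the square one by 2.5 mm before the lantern's is in by 4 mm, or the latch before the square one is) ((value of joint square_button above 0.0025 m and value of joint lantern_button below 0.004 m) or (value of joint latch_button above 0.0025 m and value of joint square_button below 0.004 m)).
It fails at once if the round button is pushed by over 2 mm or the toggle moved by over 0.15 rad (value of joint round_button above 0.002 m or value of joint toggle above 0.15 rad).
It fails at once if the lantern or key box is lifted by over 8 mm or shifted by over 20 mm (height (world z) of any of lantern, keybox above 0.008 m or distance of any of lantern, keybox from where it was at the start of the episode above 0.02 m).
It fails at once if a loose bystander is shifted or lifted by over 20 mm (distance of any of screwdriver_mid, battery, bowl, padlock, tape from where it was at the start of the episode above 0.02 m).
It fails at once if the robot presses the lantern, breaker or key box harder than 25 N (contact force between any of the fingers, the arm and lantern above 25 N or contact force between any of the fingers, the arm and breaker above 25 N or contact force between any of the fingers, the arm and keybox above 25 N).
It also fails if it takes over 61 s, if anything falls off the work surface, if the arm or the gripper's body presses on something with over 40 N, if the wrist force passes 120 N, or if a joint passes its speed limit or range.

### The arm

A 6-joint arm with a two-finger parallel gripper is mounted at the origin on the work surface. World frame = base frame: x ahead of the robot, y to its left, z up, the work surface at z = 0. Lengths are in m, angles in rad, forces in N, time in s.
With the tool pointing down it reaches from about 0.35 to 0.775 m from the base axis. Payload 7.3 kg.
Tool frame: the origin (TCP) lies at the very end of the fingers, on their centre line; the grasp point (between the pads) lies 19 mm behind it (robot.pinch_z is the distance from the TCP to the grasp point, in m); z points along the fingers, y is the line along which they close (so a half turn about z gives the same grasp; the last joint's range is limited). The gripper opens to 92 mm and grips with 3 to 60 N. Pads are 19 mm wide; open, the fingers measure 130 mm over their backs; the gripper's body (75 mm by 190 mm) begins 47 mm behind the grasp point.
Start: joints at [-1.453, 0.342, 1.524, -0, 1.275, -0.146], TCP at [0.137, -0.507, 0.227] pointing down, gripper open.
Joint ranges: [-2.53, 2.53], [-0.77, 2.02], [0.04, 2.7], [-1, 4.14], [0.28, 2.66], [-3.11, 3.11]. Speed limits (rad/s): [2.57, 2.57, 3.14, 3.14, 3.14, 3.14].

### API

Orientations are given as [roll, pitch, yaw] about the fixed x, y, z axes, in that order (R = Rz(yaw) Ry(pitch) Rx(roll)).
In Python, from cell import robot gives the robot as it stands.
- The arm moves only by the tool move_arm, never from a script. Its argument "motion" is a list of rows, each a list of 6 numbers: the shift along the tool's x, y, z in units of 0.1 m (1.0 is 0.1 m), then the turn, a rotation vector about the tool's x, y, z in units of pi rad (1.0 is pi rad). In form: [[dx, dy, dz, rx, ry, rz], ...]. A call has 1 to 12 rows; each row is the pose to reach, as a shift and turn from the pose commanded when the call began, along the tool's axes at that moment, turning the shorter way round; what a row does not reach only later rows make up. A row lasts 1/8 s, in which the tool goes at most 62.5 mm and 10.7 degrees, less where a joint would pass 70% of its speed; a pose out of reach is approached as far as the arm can. A call with a number of a shift or a turn outside -1 to 1 is refused whole. A call with a gripper value outside its range is refused whole. "fingers" is the opening, from -1 (shut) to 1 (fully open), set as the call begins (left out, the last holds). The fingers move at their own pace and stop on an object; "newtons" is the grip in N (left out, the last holds). Time passes only in rows, so rows that repeat a pose let the fingers close. It gives the time, the measured TCP pose, the force, the opening and the grip force at its end, in the units of the state.
- robot.observe(): the state, without advancing time (a new reading comes with each control period).
- robot.read_camera(name): name is "scene" or "top" or "wrist"; returns a dict with "image" (400x640x3 uint8, red, green, blue), "range_z" (400x640 float32, m along the optical axis (not along the pixel's ray), 0 where there is no reading), "vfov" (degrees; the focal length in pixels is half the picture's height over the tangent of half this angle, whatever the lens; pixels are square), "cx", "cy" (the principal point, pixels), "extrinsics" (4x4, takes a point from camera to world coordinates); the wrist camera has in their place "hand_eye" (4x4, takes a point from camera to tool coordinates, whose origin is the TCP and whose axes are the flange's). Camera axes: x right, y up, looking along -z (the intrinsics and any distortion apply to the point x, -y, -z); pixel columns grow to the right and rows downward; lengths in m; the calibration is good to about 2 mm. A picture is of the moment at which its call begins: read the wrist's pose just before it.
- robot.hand_in(): hands the job in; it is judged then, once.
The state is a dict: "time": time; "qpos": joint angles; "qvel": joint speeds; "joint_efforts": joint torques, N m; "tool_pos": TCP position; "tool_rot": TCP orientation; "contact_force": force on the tool from outside, world axes, zero at the start; "torque": the same for the moment, N m; "opening": finger opening in m; "grip_force": force on a finger pad.
Only numpy, scipy, OpenCV 4.12 (cv2) and the standard library are available. Lean on these libraries where they do the work, as an engineer would, in place of code of your own. Each camera call takes 0.05 s, during which the arm holds its last target. There are 200 camera calls.

## Working session

There is one attempt and no reset: what is moved stays moved. The work goes in short steps, Python scripts to look and compute and a tool call to move; the robot and the scene stay as the last step left them, time stands still between calls to the robot, and variables do not carry over. Pictures are saved under pics/ and viewed, at most 10 in all, crops included, and the job is handed in when it is done.

Besides the shell and the picture viewer there is one more tool, called after "Emit:" as name([rows], argument=value, ...), one row to a line, values as JSON. move_arm: Moves the arm, as the interface text tells. Shifts and turns lie within -1 to 1; 1 stands for 0.1 m of shift or pi rad of turn. Its arguments: {"type":"object","properties":{"motion":{"type":"array"},"fingers":{"type":"number"},"newtons":{"type":"number"}},"required":["motion"]}

```bash
ls; mkdir -p pics
cat > h.py <<'E'
import numpy as np, cv2
from cell import robot
def shot(n):
    s=robot.observe(); c=robot.read_camera(n); c['s']=s
    cv2.imwrite(f'pics/{n}_{s["time"]:.2f}.png',c['image'][:,:,::-1]); print(n,s['time'],c.keys() if 0 else '')
    np.save(f'{n}.npy',c,allow_pickle=True); return c
def load(n): return np.load(f'{n}.npy',allow_pickle=True).item()
E
python3 - <<'E'
from h import *
for n in ['scene','top']:
    c=shot(n); print({k:v for k,v in c.items() if k not in('image','range_z','s')})
print(robot.observe())
E
ls pics
```

```text
pics
scene 0.0 
{'vfov': 42.9125276232795, 'cx': 320.42546944516516, 'cy': 202.61618883839967, 'extrinsics': array([[ 0.48885458, -0.57645323,  0.65476933,  1.41803616],
       [ 0.87229504,  0.3134807 , -0.37527485, -0.48907694],
       [ 0.01107085,  0.75460687,  0.65608377,  1.00708067],
       [ 0.        ,  0.        ,  0.        ,  1.        ]])}
top 0.05 
{'vfov': 50.68387899298335, 'cx': 313.03982240476927, 'cy': 201.24142360262118, 'extrinsics': array([[-0.01392452,  0.99059276, -0.13613265,  0.36946492],
       [-0.99989568, -0.01431739, -0.00190725,  0.02281028],
       [-0.00383837,  0.13609189,  0.99068878,  1.10211896],
       [ 0.        ,  0.        ,  0.        ,  1.        ]])}
{'time': 0.1, 'qpos': array([-1.45299067e+00,  3.42623812e-01,  1.52489784e+00, -4.13777321e-06,
        1.27543375e+00, -1.45989527e-01]), 'qvel': array([ 0.00075241, -0.00248591, -0.00342613,  0.00037599,  0.00145618,
       -0.0014062 ]), 'joint_efforts': array([ 1.88042235e-03, -4.32004094e+01, -2.44695389e+01,  7.18342303e-02,
        5.25869080e-02, -5.24531765e-05]), 'tool_pos': array([ 0.13687423, -0.50646733,  0.2261379 ]), 'tool_rot': array([-3.14024383e+00, -1.94325473e-04,  2.63796263e-01]), 'contact_force': array([-0.13368077,  0.56951019, -0.10696057]), 'torque': array([0.01276895, 0.03277979, 0.01812031]), 'grip_force': 0.0, 'opening': 0.09199686764545562}
scene_0.00.png
top_0.05.png
```

View pics/scene_0.00.png

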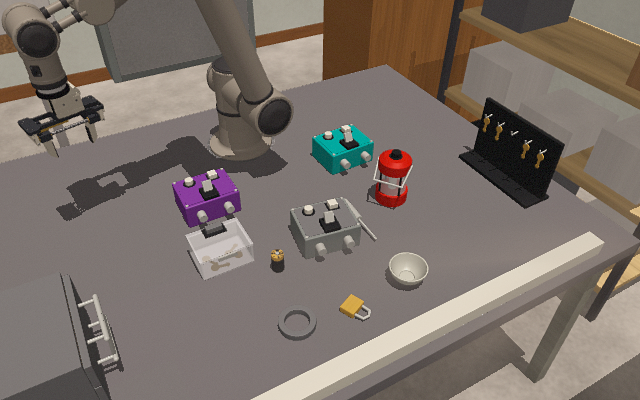

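View pics/top_0.05.png

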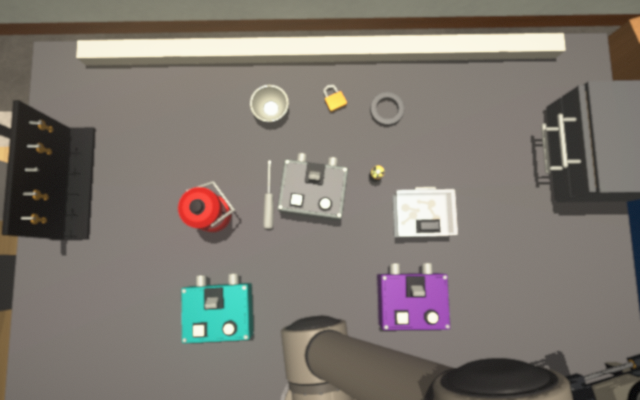

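The top view shows the lantern button at (197,206) and the grey breaker's square button at (297,199), with the round one at (325,203). The key box latch is at (428,226). Possible mistakes are the turquoise breaker's square (199,330) and the purple one's square (402,318), plus the grey breaker's round button (325,203). By colour and shape I choose the grey unit's square at (297,199), and I'll check it in a close crop.

```bash
cat >> h.py <<'E'
def ray(c,u,v,E=None):
    E=c['extrinsics'] if E is None else E
    f=200/np.tan(np.radians(c['vfov']/2))
    d=E[:3,:3]@np.array([(u-c['cx'])/f,-(v-c['cy'])/f,-1]); return E[:3,3],d
def onz(c,u,v,z,E=None):
    o,d=ray(c,u,v,E); return o+d*(z-o[2])/d[2]
def dep(c,u,v,E=None):
    o,d=ray(c,u,v,E); return o+d*c['range_z'][int(v),int(u)]
E
python3 - <<'E'
from h import *
np.set_printoptions(precision=4,suppress=True)
t=load('top');s=load('scene')
for n,p,q,z in [('lan',(197,206),(397,154),.171),('sq',(297,199),(333,204),.091),('rd',(325,203),(309,211),.091),('latch',(428,226),(214,229),.09)]:
    print(n,onz(t,*p,z),dep(t,*p),onz(s,*q,z),dep(s,*q))
print([onz(t,*p,z) for p,z in [((284,162),.075),((348,167),.075),((342,219),.075),((280,212),.075)]])
im=t['image'][:,:,::-1]
a=cv2.resize(im[140:260,160:480],(800,300),interpolation=cv2.INTER_CUBIC)
b=cv2.resize(s['image'][130:290,170:430,::-1],(487,300),interpolation=cv2.INTER_CUBIC)
o=np.zeros((600,800,3),np.uint8);o[:300]=a;o[300:,:487]=b;cv2.imwrite('pics/crop1.png',o)
E
```

```text
lan [0.4905 0.2829 0.171 ] [0.4908 0.2835 0.1686] [0.5045 0.2812 0.171 ] [0.5039 0.2816 0.1705]
sq [0.5144 0.0635 0.091 ] [0.5146 0.0635 0.09  ] [0.5253 0.0623 0.091 ] [0.5236 0.0634 0.0892]
rd [ 0.5037 -0.0041  0.091 ] [ 0.5036 -0.0041  0.0914] [ 0.5191 -0.0089  0.091 ] [ 0.5145 -0.0065  0.0863]
latch [ 0.4447 -0.25    0.09  ] [ 0.4446 -0.2497  0.0911] [ 0.462  -0.2569  0.09  ] [ 0.4576 -0.2558  0.0857]
[array([0.6102, 0.0956, 0.075 ]), array([ 0.5951, -0.0632,  0.075 ]), array([ 0.4658, -0.0453,  0.075 ]), array([0.4852, 0.106 , 0.075 ])]
```

View pics/crop1.png

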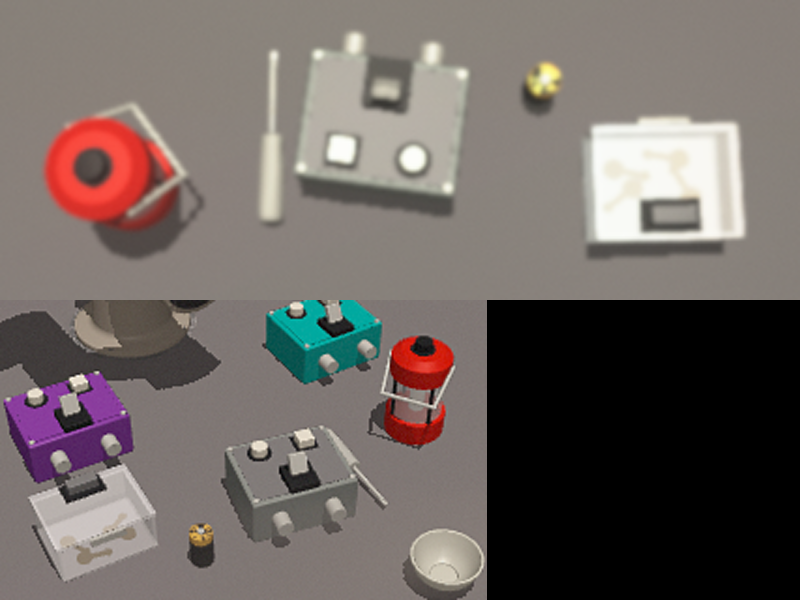

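The crop confirms the grey unit: square button on the left (crop 340,150) and round on the right (412,158). The lantern button and the latch are clear too. The two views differ by about 12 mm in x, so wrist views will settle it. I'll move over with the fingers shut.

Emit:
move_arm([
  [0.3,0.08,-0.3,0,0,0.042],
  [0.97,0.26,-0.6,0,0,0.084],
  [0.97,0.26,-0.6,0,0,0.084],
  [0.97,0.26,-0.6,0,0,0.084],
], fingers=-1)

```text
time: 0.6
tool_pos: [0.2376, -0.5063, 0.2862]
tool_rot: [-3.141, 0.001, 0.003]
contact_force: [-0.6, -0.3, -0.5]
opening: 0.0563
grip_force: 0.0
```

Emit:
move_arm([
  [0.4,-0.4,0,0,0,0],
  [0.8,-0.8,0,0,0,0],
  [1,-1,0,0,0,0],
])

```text
time: 0.98
tool_pos: [0.3371, -0.4049, 0.2857]
tool_rot: [-3.14, 0.001, 0.001]
contact_force: [-0.6, -0.3, 1.5]
opening: 0.0268
grip_force: 0.0
```

Emit:
move_arm([
  [0.4,-0.4,0,0,0,0],
  [0.8,-0.8,0,0,0,0],
  [1,-1,0,0,0,0],
  [1,-1,0,0,0,0],
  [1,-1,0,0,0,0],
])

```text
time: 1.6
tool_pos: [0.436, -0.3076, 0.2861]
tool_rot: [-3.141, 0.002, -0.001]
contact_force: [-0.7, -1.0, 0.8]
opening: 0.0001
grip_force: 0.0
```

```bash
python3 - <<'E'
from h import *
c=shot('wrist'); print(c['s']['tool_pos'],c['s']['tool_rot'],c['hand_eye'],c['vfov'],c['cx'],c['cy'])
E
ls pics
```

```text
wrist 1.6 
[ 0.43597288 -0.30757086  0.2860534 ] [-3.14125948e+00  1.56896136e-03 -9.26857550e-04] [[ 2.74130975e-04  9.51945522e-01  3.06267282e-01  8.35716753e-02]
 [ 9.99999453e-01 -5.70211640e-04  8.77271614e-04 -4.89330288e-04]
 [ 1.00975195e-03  3.06266874e-01 -9.51945157e-01 -1.56844806e-01]
 [ 0.00000000e+00  0.00000000e+00  0.00000000e+00  1.00000000e+00]] 64.01961020402152 317.49787507258 197.82872134824387
crop1.png
scene_0.00.png
top_0.05.png
wrist_1.60.png
```

View pics/wrist_1.60.png

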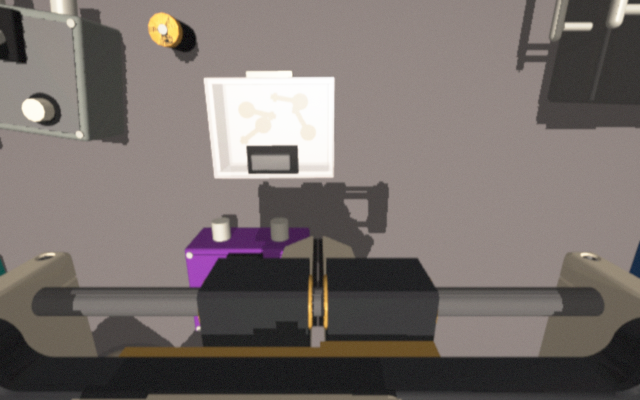

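The wrist view shows the key box squarely aligned, with its latch button at (271,162). The grey breaker's round button is at (38,110), and the fingertips are shut at about (318,330).

```bash
cat >> h.py <<'E'
from scipy.spatial.transform import Rotation as R
def wE(c):
    T=np.eye(4);T[:3,:3]=R.from_euler('xyz',c['s']['tool_rot']).as_matrix();T[:3,3]=c['s']['tool_pos'];return T@c['hand_eye']
E
python3 - <<'E'
from h import *
np.set_printoptions(precision=4,suppress=True)
c=load('wrist');E=wE(c)
for p,z in [((271,162),.09),((38,110),.091)]: print(onz(c,*p,z,E),dep(c,*p,E))
b=c['image'].astype(int)
g=np.abs(b-np.array(b[162,271])).max(2)<18
n,l,st,ce=cv2.connectedComponentsWithStats(g.astype(np.uint8)); k=l[162,271]; print(st[k],ce[k],onz(c,*ce[k],.09,E))
E
```

```text
[ 0.4478 -0.2547  0.09  ] [ 0.4478 -0.2547  0.0899]
[ 0.5042 -0.0098  0.091 ] [ 0.5041 -0.0083  0.0893]
[252 156  37  13 461] [270.1757 161.8438] [ 0.448  -0.2538  0.09  ]
```

Emit:
move_arm([
  [0,-0.5,0,0,0,0],
  [0,-1,0,0,0,0],
])

```text
time: 1.9
tool_pos: [0.4363, -0.2071, 0.2862]
tool_rot: [-3.141, 0.001, -0.004]
contact_force: [1.3, 0.3, 0.2]
opening: 0.0005
grip_force: 0.0
```

Emit:
move_arm([
  [0,-0.5,0,0,0,0],
  [0,-1,0,0,0,0],
])

```text
time: 2.15
tool_pos: [0.4366, -0.1066, 0.2866]
tool_rot: [3.141, 0.0, -0.003]
contact_force: [-0.5, -0.4, 0.7]
opening: 0.0003
grip_force: 0.0
```

Emit:
move_arm([
  [0,-0.5,0,0,0,0],
  [0,-1,0,0,0,0],
])

```text
time: 2.4
tool_pos: [0.4369, -0.0066, 0.2867]
tool_rot: [3.141, -0.0, -0.002]
contact_force: [1.2, -0.6, 0.8]
opening: 0.0003
grip_force: 0.0
```

Emit:
move_arm([
  [0,-0.5,0,0,0,0],
  [0,-1,0,0,0,0],
])

```text
time: 2.65
tool_pos: [0.4373, 0.0934, 0.2867]
tool_rot: [3.141, -0.0, -0.002]
contact_force: [0.8, 0.4, 0.8]
opening: 0.0004
grip_force: 0.0
```

Emit:
move_arm([
  [0,-0.5,0,0,0,0],
  [0,-1,0,0,0,0],
  [0,-1,0,0,0,0],
  [0,-1,0,0,0,0],
])

```text
time: 3.15
tool_pos: [0.4376, 0.192, 0.2864]
tool_rot: [3.141, 0.0, -0.001]
contact_force: [1.0, -0.6, 0.2]
opening: 0.0004
grip_force: 0.0
```

```bash
python3 - <<'E'
from h import *
c=shot('wrist'); print(c['s']['tool_pos'],c['s']['tool_rot'])
E
cp pics/wrist_*.png /tmp; ls -t pics|head -1; cp pics/$(ls -t pics|head -1) pics/w2.png
```

```text
wrist 3.15 
[0.43755852 0.19197428 0.28644501] [ 3.14064760e+00  4.38060616e-04 -9.75852670e-04]
wrist_3.15.png
```

View pics/w2.png

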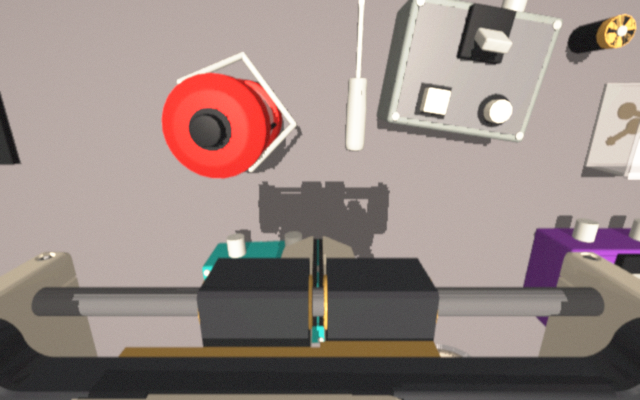

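The lantern button is centred near (207,127) for its top face. The grey breaker's square button is at (437,100) and the round one at (498,109).

Run:
```python
from h import *
np.set_printoptions(precision=4,suppress=True)
c=load('wrist');E=wE(c)
b=c['image'].astype(int)
for p,z in [((207,127),.171),((437,100),.091),((498,109),.091)]:
    print(onz(c,*p,z,E),dep(c,*p,E))
# points by height from range image
f=200/np.tan(np.radians(c['vfov']/2)); v,u=np.mgrid[:400,:640]
d=np.stack([(u-c['cx'])/f,-(v-c['cy'])/f,-np.ones(u.shape)],-1)*c['range_z'][...,None]
P=d@E[:3,:3].T+E[:3,3]
for (x,y),z,lo in [((.497,.283),.171,.163),((.514,.06),.091,.083)]:
    m=(np.hypot(P[...,0]-x,P[...,1]-y)<.03)&(P[...,2]>lo)&(P[...,2]<z+.01)
    q=P[m]; print(m.sum(),q.mean(0),(q.min(0)+q.max(0))/2,np.ptp(q,axis=0))
```

```text
[0.4956 0.2848 0.171 ] [0.4955 0.2854 0.1691]
[0.5158 0.0667 0.091 ] [0.5158 0.0661 0.0892]
[0.5067 0.0009 0.091 ] [0.5066 0.0002 0.0897]
895 [0.493  0.2869 0.1695] [0.4927 0.2876 0.1676] [0.0266 0.0274 0.0091]
565 [0.5155 0.0672 0.0893] [0.5152 0.0664 0.0875] [0.0254 0.0265 0.0089]
```

Emit:
move_arm([
  [0.28,-0.47,0,0,0,0],
  [0.56,-0.94,0.2,0,0,0],
  [0.56,-0.94,0.6,0,0,0],
  [0.56,-0.94,0.8,0,0,0],
  [0.56,-0.94,0.95,0,0,0],
  [0.56,-0.94,1.0,0,0,0],
  [0.56,-0.94,1.0,0,0,0],
])

```text
time: 4.08
tool_pos: [0.4939, 0.2869, 0.1872]
tool_rot: [-3.141, -0.001, -0.001]
contact_force: [-0.9, -0.0, 0.5]
opening: 0.0005
grip_force: 0.0
```

Emit:
move_arm([
  [0,0,0.05,0,0,0],
  [0,0,0.08,0,0,0],
  [0,0,0.1,0,0,0],
  [0,0,0.12,0,0,0],
  [0,0,0.14,0,0,0],
  [0,0,0.16,0,0,0],
  [0,0,0.18,0,0,0],
  [0,0,0.18,0,0,0],
])

```text
time: 5.08
tool_pos: [0.4935, 0.2873, 0.1687]
tool_rot: [-3.142, -0.0, -0.0]
contact_force: [-1.7, -0.1, 1.7]
opening: 0.0005
grip_force: 0.9
```

Emit:
move_arm([
  [0,0,0.02,0,0,0],
  [0,0,0.04,0,0,0],
  [0,0,0.05,0,0,0],
  [0,0,0.05,0,0,0],
])

```text
time: 5.58
tool_pos: [0.4935, 0.2874, 0.1637]
tool_rot: [3.142, -0.0, -0.0]
contact_force: [-0.1, -0.4, 4.2]
opening: 0.0006
grip_force: 1.8
```

Emit:
move_arm([
  [0,0,0.01,0,0,0],
  [0,0,0.02,0,0,0],
  [0,0,0.02,0,0,0],
  [0,0,0.02,0,0,0],
])

```text
time: 6.08
tool_pos: [0.4935, 0.2874, 0.1617]
tool_rot: [-3.142, -0.0, -0.0]
contact_force: [-0.6, 1.0, 4.8]
opening: 0.0005
grip_force: 2.2
```

Emit:
move_arm([
  [0,0,-0.1,0,0,0],
  [0,0,-0.4,0,0,0],
  [0,0,-0.7,0,0,0],
  [0,0.5,-0.7,0,0,0],
  [0,1,-0.7,0,0,0],
])

```text
time: 6.7
tool_pos: [0.4934, 0.1865, 0.2322]
tool_rot: [3.141, -0.001, 0.002]
contact_force: [0.3, -1.2, -0.2]
opening: 0.0004
grip_force: 0.0
```

Emit:
move_arm([
  [0.1,0.5,0,0,0,0],
  [0.22,1,0,0,0,0],
  [0.22,1,0,0,0,0],
])

```text
time: 7.08
tool_pos: [0.5161, 0.0842, 0.2319]
tool_rot: [3.141, -0.0, -0.005]
contact_force: [-0.7, 0.6, -0.0]
opening: 0.0005
grip_force: 0.0
```

Emit:
move_arm([
  [0,0.22,0.2,0,0,0],
  [0,0.22,0.6,0,0,0],
  [0,0.22,1,0,0,0],
  [0,0.22,1,0,0,0],
  [0,0.22,1,0,0,0],
])

```text
time: 7.7
tool_pos: [0.5163, 0.0658, 0.1331]
tool_rot: [3.142, -0.002, 0.001]
contact_force: [0.1, 0.3, 0.3]
opening: 0.0004
grip_force: 0.0
```

Run:
```python
from h import *
c=shot('wrist'); print(c['s']['tool_pos'],c['s']['tool_rot']);E=wE(c)
s=shot('scene');t=shot('top')
o=np.zeros((600,800,3),np.uint8)
o[:400,:640]=c['image'][:,:,::-1]
o[400:,:400]=cv2.resize(s['image'][120:220,270:470,::-1],(400,200)); o[400:,400:]=cv2.resize(t['image'][150:250,160:360,::-1],(400,200))
cv2.imwrite('pics/w3.png',o)
```

```text
wrist 7.7 
[0.51628021 0.06584439 0.13311568] [ 3.14154904e+00 -1.93513410e-03  5.58120291e-04]
scene 7.75 
top 7.8
```

View pics/w3.png

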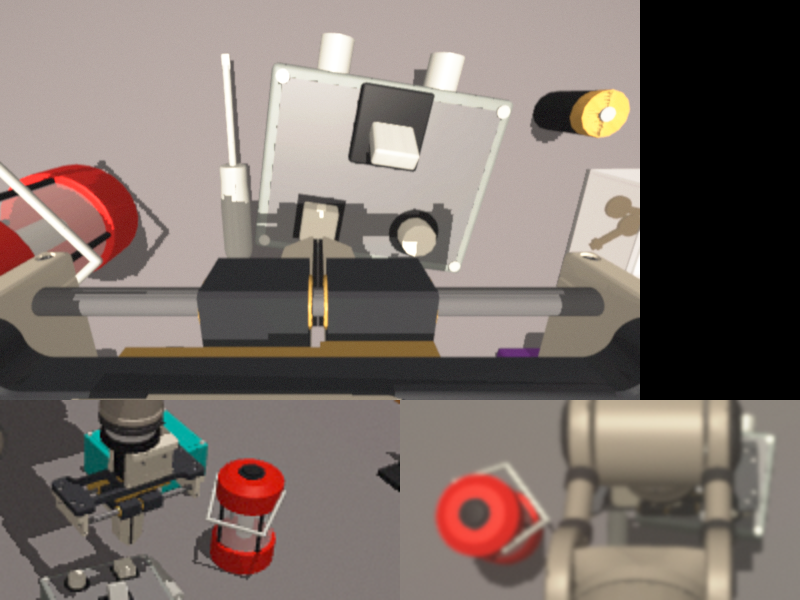

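The lantern button sits nearly flush in the scene crop (252,470), so it is in. The square button at (320,220) lies straight under the fingertips, whose column is 318. I'll press it now.

Emit:
move_arm([
  [0,0,0.2,0,0,0],
  [0,0,0.33,0,0,0],
  [0,0,0.37,0,0,0],
  [0,0,0.4,0,0,0],
  [0,0,0.42,0,0,0],
  [0,0,0.44,0,0,0],
  [0,0,0.46,0,0,0],
  [0,0,0.48,0,0,0],
  [0,0,0.5,0,0,0],
  [0,0,0.5,0,0,0],
])

```text
time: 9.1
tool_pos: [0.5157, 0.0653, 0.0816]
tool_rot: [3.142, -0.001, -0.0]
contact_force: [1.3, 0.6, 3.0]
opening: 0.0006
grip_force: 1.3
```

Emit:
move_arm([
  [0,0,0.01,0,0,0],
  [0,0,0.02,0,0,0],
  [0,0,0.02,0,0,0],
  [0,0,0.02,0,0,0],
])

```text
time: 9.6
tool_pos: [0.5157, 0.0653, 0.0802]
tool_rot: [3.141, -0.001, -0.0]
contact_force: [-1.4, -0.3, 8.1]
opening: 0.0005
grip_force: 3.9
```

Force jumped to about 8 N at the stop, so the square button is fully in. On to the latch.

Emit:
move_arm([
  [0,0,-0.1,0,0,0],
  [0,0,-0.5,0,0,0],
  [0,0,-1,0,0,0],
  [-0.3,0.5,-1,0,0,0],
  [-0.68,1,-1,0,0,0],
])

```text
time: 10.22
tool_pos: [0.4471, -0.0353, 0.1803]
tool_rot: [3.141, -0.001, 0.002]
contact_force: [-0.4, -1.1, -1.0]
opening: 0.0008
grip_force: 0.0
```

Emit:
move_arm([
  [0,0.5,0,0,0,0],
  [0,1,0,0,0,0],
])

```text
time: 10.48
tool_pos: [0.447, -0.1358, 0.1802]
tool_rot: [3.141, -0.0, -0.0]
contact_force: [0.9, -0.5, -0.7]
opening: 0.0001
grip_force: 0.0
```

Emit:
move_arm([
  [0,0.5,0,0,0,0],
  [0,1,0,0,0,0],
  [0,1,0,0,0,0],
])

```text
time: 10.85
tool_pos: [0.4471, -0.2373, 0.1795]
tool_rot: [3.141, 0.0, -0.004]
contact_force: [-0.2, -0.0, 0.2]
opening: 0.0001
grip_force: 0.0
```

Emit:
move_arm([
  [0,0.19,0,0,0,0],
  [0,0.19,0.3,0,0,0],
  [0,0.19,0.5,0,0,0],
  [0,0.19,0.5,0,0,0],
  [0,0.19,0.5,0,0,0],
])

```text
time: 11.48
tool_pos: [0.4481, -0.2534, 0.1306]
tool_rot: [3.141, -0.001, 0.001]
contact_force: [0.3, 0.3, 0.1]
opening: 0.0004
grip_force: 0.0
```

Run:
```python
from h import *
c=shot('wrist'); print(c['s']['tool_pos'],c['s']['tool_rot']);cv2.imwrite('pics/w4.png',c['image'][:,:,::-1])
```

```text
wrist 11.475 
[ 0.44809585 -0.25344637  0.13055685] [ 3.14081143e+00 -9.10770687e-04  7.54794613e-04]
```

View pics/w4.png

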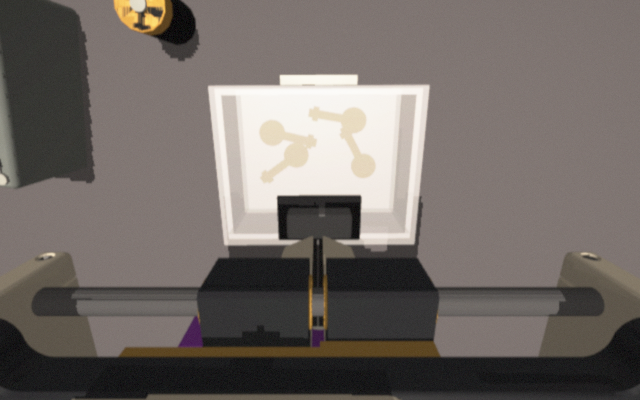

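The latch button at (320,222) lies in line with the fingertips. I'll press it.

Emit:
move_arm([
  [0,0,0.2,0,0,0],
  [0,0,0.32,0,0,0],
  [0,0,0.36,0,0,0],
  [0,0,0.39,0,0,0],
  [0,0,0.41,0,0,0],
  [0,0,0.43,0,0,0],
  [0,0,0.45,0,0,0],
  [0,0,0.47,0,0,0],
  [0,0,0.49,0,0,0],
  [0,0,0.49,0,0,0],
])

```text
time: 12.78
tool_pos: [0.4478, -0.2536, 0.0807]
tool_rot: [3.141, -0.001, -0.0]
contact_force: [0.1, -0.5, 2.3]
opening: 0.0003
grip_force: 1.3
```

Emit:
move_arm([
  [0,0,0.01,0,0,0],
  [0,0,0.015,0,0,0],
  [0,0,0.015,0,0,0],
  [0,0,0.015,0,0,0],
])

```text
time: 13.28
tool_pos: [0.4478, -0.2536, 0.0794]
tool_rot: [3.141, -0.001, -0.0]
contact_force: [0.3, -0.6, 5.1]
opening: 0.0008
grip_force: 2.6
```

Emit:
move_arm([
  [0,0,-0.1,0,0,0],
  [0,0,-0.5,0,0,0],
  [0,0,-1,0,0,0],
])

```text
time: 13.65
tool_pos: [0.4467, -0.2529, 0.1796]
tool_rot: [-3.14, 0.003, -0.0]
contact_force: [0.3, -0.8, 0.4]
opening: 0.0006
grip_force: 0.0
```

Emit:
move_arm([
  [0,0.4,-0.4,0,0,0],
  [0,1,-0.8,0,0,0],
  [0,1,-0.8,0,0,0],
])

```text
time: 14.02
tool_pos: [0.4476, -0.3566, 0.2616]
tool_rot: [3.138, -0.003, -0.003]
contact_force: [-0.4, -0.8, -1.1]
opening: 0.0001
grip_force: 0.0
```

Emit:
move_arm([
  [0,0.5,0,0,0,0],
  [0,1,0,0,0,0],
  [0,1,0,0,0,0],
  [0,1,0,0,0,0],
  [0,1,0,0,0,0],
])

```text
time: 14.65
tool_pos: [0.4478, -0.4519, 0.2593]
tool_rot: [-3.141, 0.0, 0.001]
contact_force: [-0.3, -0.4, -0.4]
opening: 0.0003
grip_force: 0.0
```

```bash
cp top.npy old_top.npy
python3 - <<'E'
from h import *
s=shot('scene');t=shot('top')
for p in [(197,206),(297,199),(325,203),(428,226)]:
    r=t['range_z'][p[1]-2:p[1]+3,p[0]-2:p[0]+3]; print(p,dep(t,*p),np.median(r))
o=np.zeros((600,800,3),np.uint8)
o[:300]=cv2.resize(t['image'][140:260,160:480,::-1],(800,300))
o[300:,:487]=cv2.resize(s['image'][130:290,170:430,::-1],(487,300)); cv2.imwrite('pics/fin.png',o)
E
```

```text
scene 14.65 
top 14.7 
(197, 206) [0.49163775 0.28539245 0.16192569] 0.9492848
(297, 199) [0.51592866 0.06389413 0.08060237] 1.0322623
(325, 203) [ 0.5039618  -0.00411859  0.08903377] 1.0199801
(428, 226) [ 0.445398   -0.2526848   0.07996686] 1.022606
```

View pics/fin.png

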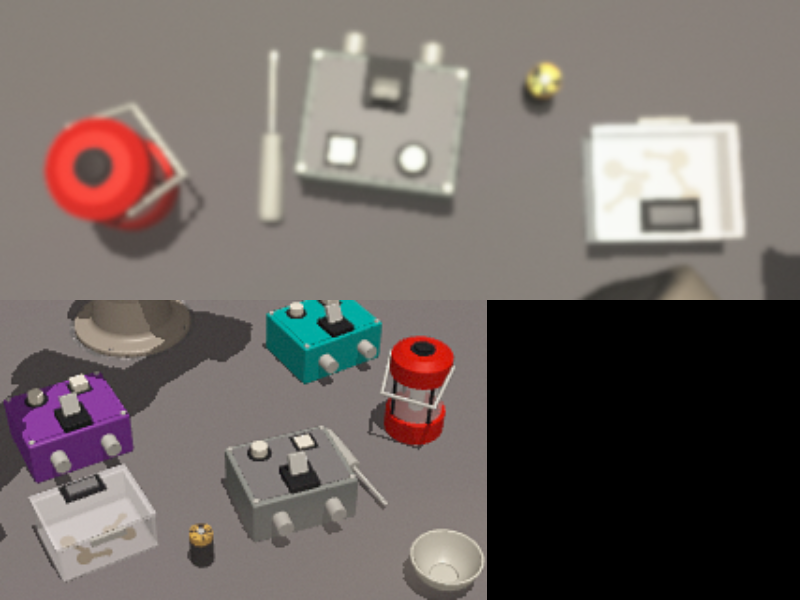

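All three buttons are in: the tops read 162, 81 and 80 mm. The round button is still out, the toggle hasn't moved, and nothing has shifted.

```bash
python3 -c "
from cell import robot
print(robot.hand_in())"
```

```text
the job is handed in; nothing more can be done
None
```

I pressed the lantern, square and latch buttons in that order and all three stayed in; the final images show the round button, toggle and other things in view unmoved, the hand is clear, and the job is handed in (no verdict came back).

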